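Scoop two lost washers out from under the bench riser and tip them into the tub

ROBOT

A 7-joint arm with a two-finger parallel gripper is mounted at the origin on a cart in front of the work surface, level with it; the furniture and walls round the work are solid. World frame = base frame: x ahead of the robot, y to its left, z up, the work surface at z = 0. Lengths are in m, angles in rad, forces in N, time in s.
With the tool pointing down it reaches from about 0.35 to 0.9 m from the base axis. Payload 19.9 kg.
Tool frame: the origin (TCP) lies between the finger pads; the fingertips stand 19 mm ahead of it and the grasp point (between the pads) is the TCP; z points along the fingers, y is the line along which they close (so a half turn about z gives the same grasp; the last joint's range is limited). The gripper opens to 94 mm and grips with 3 to 60 N. Pads are 16 mm wide; open, the fingers measure 119 mm over their backs; the gripper's body (75 mm by 177 mm) begins 78 mm behind the grasp point.
Start: joints at [1.24, 0.417, -0.01, 1.614, 0.005, 1.111, -0.053], TCP at [0.179, -0.599, 0.224] pointing down, gripper open.
Joint ranges: [-2.81, 2.81], [-0.39, 2.02], [-1.27, 1.25], [0.06, 2.57], [-1.19, 4.33], [0.19, 2], [-2.82, 2.82]. Speed limits (rad/s): [1.89, 1.89, 2.39, 2.39, 3.01, 3.01, 3.01].

INTERFACE

Orientations are given as a 3x3 rotation matrix whose columns are the frame's x, y, z axes.
In Python, from rig import robot gives the robot as it stands. Calls block until the motion is done:
- robot.move_ptp(position, orientation): joint-space move of the TCP to a pose.
- robot.move_linear(position, velocity=0.15, frame=None, threshold=None): straight line of the TCP; frame=None keeps the orientation; velocity is the mean speed in m/s. With threshold (N) it stops when the force on the tool has changed by that much, and returns True; else False.
- robot.goto_joints(angles): joint-space move.
- robot.gripper_to(opening): finger opening in m; the grip force is fixed at half the most; returns when the fingers have stopped.
- robot.pause(seconds).
- robot.ik(position, orientation): joint angles nearest the present ones, or None.
- robot.get_state(): the state.
- robot.grab_frame(name): name is "scene" or "top" or "wrist"; returns the picture (420x560x3 uint8, red, green, blue); there is no depth.
- robot.camera_info(name): a dict with "fx", "fy", "cx", "cy" (pixels), "rvec" (rotation vector, rad) and "tvec" (3), from world to camera coordinates, as OpenCV has them. Camera axes: x right, y down, z forward; pixel columns grow to the right and rows downward; lengths in m; the calibration is good to about 2 mm. A picture is of the moment at which its call begins: read the wrist's pose just before it. camera_info takes no time and is no camera call; for the wrist camera it gives the pose at the moment of the call.
A pose or a line that the arm cannot do raises robot.PlanningError and nothing moves.
- robot.sign_off(): hands the job in; it is judged then, once.
The state is a dict: "time": time; "qpos": joint angles; "joint_vel": joint speeds; "effort": joint torques, N m; "ee_pos": TCP position; "tool_rot": TCP orientation; "force": force on the tool from outside, world axes, zero at the start; "moment": the same for the moment, N m; "opening": finger opening in m; "grasp_force": force on a finger pad.
Only numpy, scipy, OpenCV 4.12 (cv2) and the standard library are available. Lean on these libraries where they do the work, as an engineer would, in place of code of your own. Each camera call takes 0.05 s, during which the arm holds its last target. There are 200 camera calls.

TASK

Two bright steel washers have slid under the low slotted riser on the bench. Slide the flat scoop under the riser's front lip to collect both of them, draw them out on the scoop and tip them into the open black tub that stands at the front of the bench, without touching the washers with the fingers. Then set the scoop down level on the bench and let go, leaving the tub where it stands and the spool and the glue jar undisturbed.

Things in the scene. Friction and masses are not known exactly. Their poses are not given: they have to be found in the camera images.
- riser: Fixed low riser (little shelf) of dark sheet steel, 84 deep x 232 wide x 60 mm high, open only at the front. Origin on the bench below the middle of its front lip's outer face; x points into the riser, y to the left seen from the front, z up. The lip's lower edge is 44 mm above the bench. The deck is of 7 mm slats with 17 mm gaps: the washers can be seen through it from above
- riser_back (a point): Foot of the riser's back wall, inner face, middle: 80 mm behind the front lip. The space inside is 80 mm deep and 224 mm wide (112 mm to either side); its floor is the bench itself
- scoop_grip (a point): Loose flat scoop of bare steel with an upright rubber-covered (non-slip) grip block, 30 (along x) x 24 (across, y) x 75 mm, top 80 mm above the underside. This point is on the block's axis, 55 mm above the underside: pinch the block across its 24 mm from above. The axes are the scoop's: x from the grip to the front edge, y to the left, z up. It starts flat on the bench, 0.18 kg; grip it firmly, or the pan sags
- scoop_edge (a point): Middle of the scoop's sharp straight front edge, on the underside, 155 mm in front of the grip's axis. The edge is the end of a 35 mm long ramp rising from 0.3 to 3 mm. Pushed along the bench with its edge down, it runs under a washer once the riser's back wall stops the washer; push until the edge itself nearly meets that wall (12 N is enough)
- scoop: The same scoop: origin on its underside below the grip's axis, same axes. Pan 130 mm wide outside, 124 inside, from x = 34 to 155 mm, floor 3 mm thick; back wall 23 mm high, side walls 17 mm high ending 29 mm short of the edge, front open. The pan is slippery (friction about 0.2): parts slide off it when the front is tipped down more than about 20 degrees
- washer_a_center (a point): Centre of a loose thick plain bright-steel washer, 42 mm outside, 17 mm bore, 5 mm thick, 45 g, lying flat on the bench under the riser (this point 2.5 mm above its underside). The two lie side by side, centres 47 to 56 mm apart: both fit across the pan at once
- washer_b_center (a point): Centre of the second washer, the same; it lies to the left (+y of the riser) of the first
- washer_a: The first washer; origin at the centre of its underside
- washer_b: The second washer; origin at the centre of its underside
- tub: Loose open black plastic tub, 133 (along its x) x 180 (along its y) x 66 mm high, 0.35 kg; origin at the centre of its underside. The mouth is about 115 x 160 mm, the floor about 8 mm thick. It stands on the bench at the robot's left; its x points roughly to world +y. A fixed broad round nail tray stands behind it: keep the scoop clear of that
- spool: Bystander: thread spool, 43 mm across x 54 mm high, standing on the riser's deck near its rear left corner; origin at the centre of its underside
- cement: Bystander: glue jar, 66 mm across x 88 mm high, on the bench right of the riser; origin at the centre of its underside
Mind the look-alikes: they are no part of the job. Leave any brown or yellow look-alike of the washer_a alone.

How it is judged:
On the way:
1. both washers lie on the scoop's pan, drawn out clear of the riser (x of washer_a_center in the frame of scoop between 0.037 and 0.155 m and y of washer_a_center in the frame of scoop between -0.062 and 0.062 m and z of washer_a_center in the frame of scoop between 0.002 and 0.03 m and x of each of washer_a_center, washer_b_center in the frame of riser below -0.022 m and x of washer_b_center in the frame of scoop between 0.037 and 0.155 m and y of washer_b_center in the frame of scoop between -0.062 and 0.062 m and z of washer_b_center in the frame of scoop between 0.002 and 0.03 m), for 0.2 s.
At the end, for the whole second after the job is handed in: Both washers lie at rest inside the tub (centres within its walls and below its rim), the tub stands upright (within 0.15 rad), and the scoop lies level (within 0.1 rad) on the bench, at rest and released (x of washer_a_center in the frame of tub between -0.06 and 0.06 m and y of washer_a_center in the frame of tub between -0.082 and 0.082 m and z of washer_a_center in the frame of tub between 0 and 0.056 m and linear speed of each of washer_a, washer_b, scoop below 0.02 m/s and x of washer_b_center in the frame of tub between -0.06 and 0.06 m and y of washer_b_center in the frame of tub between -0.082 and 0.082 m and z of washer_b_center in the frame of tub between 0 and 0.056 m and angle between tub's own z axis and vertical below 0.15 rad and angle between scoop's own z axis and vertical below 0.1 rad and height (world z) of scoop between -0.005 and 0.008 m); the robot touches nothing.
It fails at once if the fingers press on a washer (contact force between the fingers and washer_a above 1 N or contact force between the fingers and washer_b above 1 N).
It fails at once if the tub is shifted by more than 40 mm (distance of tub from where it was at the start of the episode above 0.04 m).
It fails at once if the spool is shifted by more than 20 mm (distance of spool from where it was at the start of the episode above 0.02 m).
It fails at once if the glue jar is shifted by more than 20 mm (distance of cement from where it was at the start of the episode above 0.02 m).
It also fails if it takes over 72 s, if anything falls off the work surface, if the arm or the gripper's body presses on something with over 40 N, if the wrist force passes 120 N, or if a joint passes its speed limit or range.

## Working session

There is one attempt and no reset: what is moved stays moved. The work goes in short steps, each a Python script; the robot and the scene stay as the last script left them, time stands still between calls to the robot, and variables do not carry over. Pictures are saved under pics/ and viewed, at most 10 in all, crops included, and the job is handed in when it is done.

```bash
mkdir -p pics
python3 - <<'E'
from rig import robot
import cv2
for n in("scene","top"):
    f=robot.grab_frame(n); cv2.imwrite(f"pics/{n}0.png",f[:,:,::-1]); i=robot.camera_info(n); print(n,i)
s=robot.get_state(); print(s["time"],s["ee_pos"],s["tool_rot"],s["opening"])
E
```

```text
scene {'fx': 543.2656397987464, 'fy': 543.2656397987464, 'cx': 285.6336488032182, 'cy': 209.12244483458193, 'rvec': array([ 1.04617586, -2.35928993,  1.05732873]), 'tvec': array([0.40378023, 0.3240445 , 1.20597833])}
top {'fx': 488.3864322980631, 'fy': 488.3864322980631, 'cx': 282.1103270489719, 'cy': 206.26689414627603, 'rvec': array([ 2.1685011 , -2.18984655,  0.10617698]), 'tvec': array([0.00173383, 0.54891118, 1.10403986])}
0.1 [ 0.1784963  -0.5986513   0.22389474] [[ 9.58300217e-01  2.85763086e-01 -3.91774823e-04]
 [ 2.85763341e-01 -9.58299694e-01  1.00448783e-03]
 [-8.83921524e-05 -1.07455578e-03 -9.99999419e-01]] 0.09393491440421546
```

View pics/top0.png

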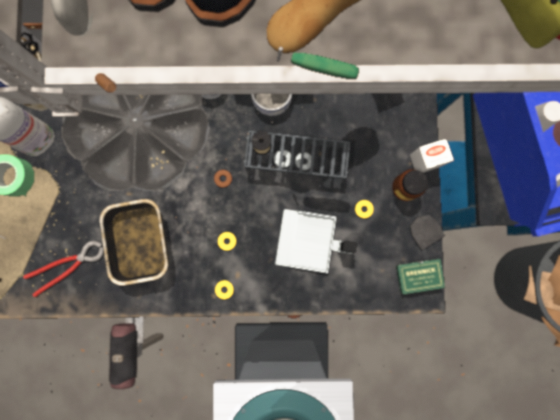

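View pics/scene0.png

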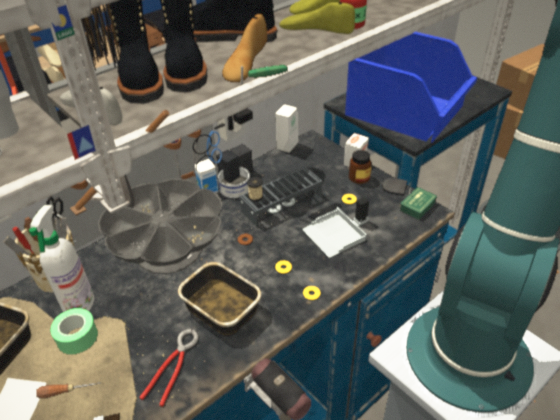

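The top view shows the riser at about (298,155), with both washers at (283,158) and (303,160). The scoop is at (306,240) with its grip on the right at (345,247), and the tub is at (134,242). I'll enlarge these areas.

Run:
```python
import cv2
f=cv2.imread("pics/top0.png")
a=cv2.resize(f[120:280,236:376],None,fx=5,fy=5,interpolation=cv2.INTER_CUBIC)[:]
def grid(a,x0,y0,s,st=20):
    for x in range((x0//st+1)*st,x0+a.shape[1]//s,st):
        cv2.line(a,((x-x0)*s,0),((x-x0)*s,8),(0,255,255),1);cv2.putText(a,str(x),((x-x0)*s,18),0,.4,(0,255,255),1)
    for y in range((y0//st+1)*st,y0+a.shape[0]//s,st):
        cv2.line(a,(0,(y-y0)*s),(8,(y-y0)*s),(0,255,255),1);cv2.putText(a,str(y),(10,(y-y0)*s),0,.4,(0,255,255),1)
    return a
s=7
a=grid(cv2.resize(f[122:192,240:354],None,fx=s,fy=s,interpolation=cv2.INTER_CUBIC),240,122,s)
cv2.imwrite("pics/c1.png",a[:600,:800])
s=6
l=grid(cv2.resize(f[200:284,268:362],None,fx=s,fy=s,interpolation=cv2.INTER_CUBIC),268,200,s)
cv2.imwrite("pics/c2.png",l)
```

```text
(no output)
```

View pics/c1.png

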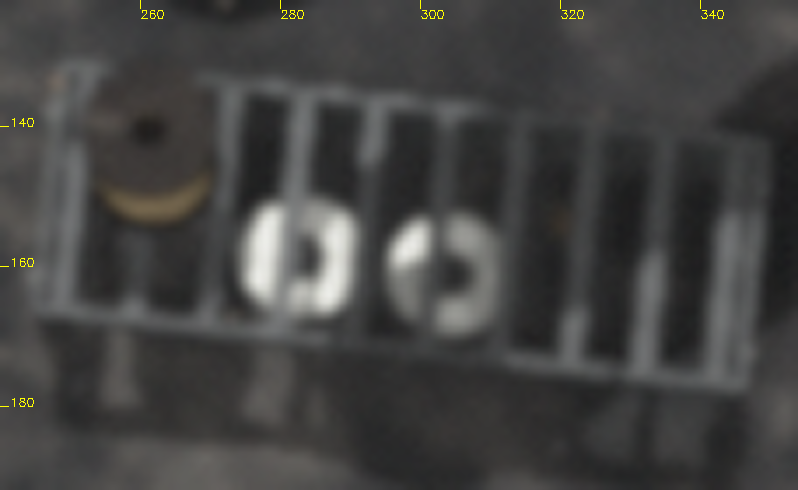

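View pics/c2.png

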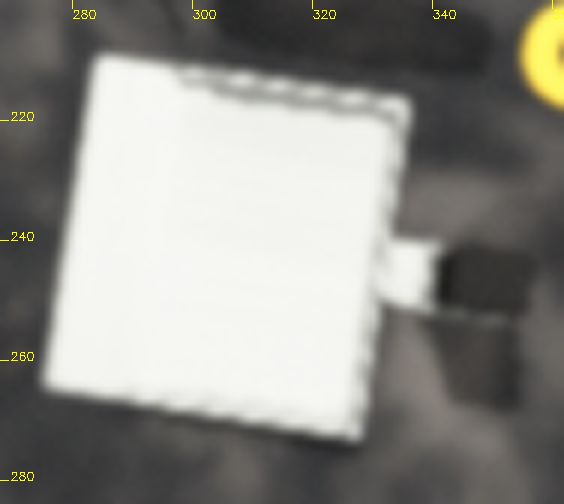

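The enlarged crops give these pixel positions:
- **Riser deck corners:** (245.4,167.7), (346.4,177.4), (248.6,130.6) and (350,142).
- **Washers:** (282.7,158.7) and (303.3,161).
- **Scoop edge corners:** (283.8,208.7) and (275.2,264.7).
- **Scoop rear corners:** (336.7,216.3) and (328.3,273.3).
- **Grip top centre:** about (348.7,246.5).

Next I'll fit the poses.

```bash
cat > h.py <<'E'
from rig import robot
import numpy as np, cv2
from scipy.optimize import least_squares
def cam(n="top"):
    i=robot.camera_info(n); K=np.array([[i["fx"],0,i["cx"]],[0,i["fy"],i["cy"]],[0,0,1]]); return K,i["rvec"],i["tvec"]
def proj(P,c): return cv2.projectPoints(np.array(P,float),c[1],c[2],c[0],None)[0][:,0]
def ray(px,z,c):
    R=cv2.Rodrigues(c[1])[0]; d=R.T@np.linalg.inv(c[0])@np.array([*px,1]); o=-R.T@c[2]; return o+d*(z-o[2])/d[2]
def W(p,P):
    P=np.array(P,float); c,s=np.cos(p[2]),np.sin(p[2]); return np.c_[p[0]+c*P[:,0]-s*P[:,1],p[1]+s*P[:,0]+c*P[:,1],P[:,2]]
def fit(P,px,p0,c):
    r=least_squares(lambda p:(proj(W(p,P),c)-np.array(px)).ravel(),p0,loss="soft_l1"); return r.x,np.round(r.fun.reshape(-1,2),1).tolist()
E
python3 - <<'E'
from h import *
c=cam()
px=[(245.4,167.7),(346.4,177.4),(248.6,130.6),(350,142)]
print([ray(p,.06,c).round(4).tolist() for p in px])
p,r=fit([(0,.116,.06),(0,-.116,.06),(.084,.116,.06),(.084,-.116,.06)],px,[.5,0,0],c); print("riser",p,r)
wa=ray((303.3,161),.005,c);wb=ray((282.7,158.7),.005,c)
for w in(wa,wb):
    d=(w-[p[0],p[1],0])[:2];cs,sn=np.cos(p[2]),np.sin(p[2]);print("washer",w,"in riser",cs*d[0]+sn*d[1],-sn*d[0]+cs*d[1])
q,r=fit([(.155,-.065,0),(.155,.065,0),(.034,-.065,.023),(.034,.065,.023),(0,0,.08)],[(283.8,208.7),(275.2,264.7),(336.7,216.3),(328.3,273.3),(348.7,246.5)],[.4,-.15,1.6],c); print("scoop",q,r)
t,r=fit([(.0665,.09,.066),(.0665,-.09,.066),(-.0665,-.09,.066),(-.0665,.09,.066)],[(102,284),(100,206),(162,199),(168,276)],[.4,.3,1.57],c); print("tub",t,r)
f=cv2.imread("pics/top0.png")[180:300,85:185]
f=cv2.resize(f,None,fx=5,fy=5,interpolation=cv2.INTER_CUBIC)
for k in range(4): pass
rim=proj(W(t,[(.0665,.09,.066),(.0665,-.09,.066),(-.0665,-.09,.066),(-.0665,.09,.066)]),c)
cv2.polylines(f,[((rim-[85,180])*5).astype(int)],True,(0,0,255),1)
cv2.imwrite("pics/c3.png",f)
tray=ray((135,120),.05,c);print("tray",tray,ray((135,190),.05,c))
print("glue jar",ray((405,186),.04,c), "spool", ray((262,140),.114,c))
E
```

```text
[[0.6337, 0.0785, 0.06], [0.6096, -0.1488, 0.06], [0.7188, 0.0709, 0.06], [0.6906, -0.1588, 0.06]]
riser [ 0.62146822 -0.03471498 -0.11302438] [[-0.9, -0.3], [0.5, 0.5], [-0.1, 0.3], [0.3, -0.6]]
washer [ 0.6579844 -0.0551531  0.005    ] in riser 0.03858828169033302 -0.01618928472610935
washer [ 0.66393714 -0.00634911  0.005     ] in riser 0.038998745346411845 0.03297468824816993
scoop [ 0.45411498 -0.1504358   1.40638724] [[0.2, 0.7], [0.2, -0.5], [-0.9, 0.3], [-0.7, -0.6], [1.3, 0.1]]
tub [0.47124897 0.32525503 1.65924164] [[4.1, 1.1], [0.7, -2.4], [-1.4, -1.2], [-1.2, 3.0]]
tray [0.74816425 0.33145888 0.05      ] [0.5866901  0.32874717 0.05      ]
glue jar [ 0.59149382 -0.2856677   0.04      ] spool [0.68451443 0.03893409 0.114     ]
```

View pics/c3.png

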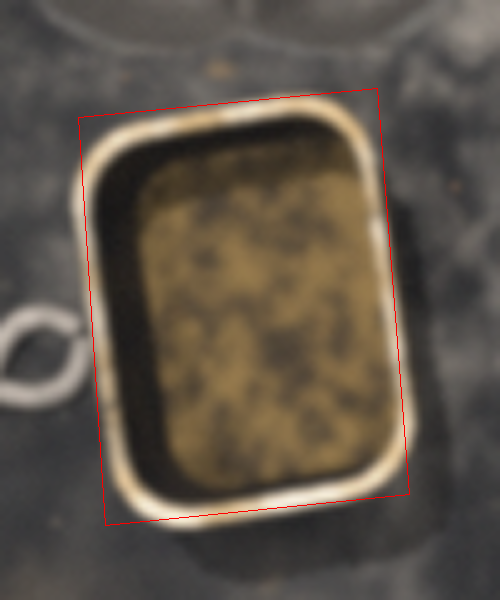

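The fits are good: riser at (0.621, -0.035) with yaw -0.113, scoop at (0.454, -0.150) with yaw 1.406, and tub at (0.471, 0.325). The rim edges in the crop put the tub yaw nearer 1.75. I'll check that every planned pose is reachable before moving.

```bash
cat >> h.py <<'E'
from scipy.spatial.transform import Rotation as Ro
RIS=(.6215,-.0347,-.113); YM=.0084; SC=(.4541,-.1504,1.4064); TUB=(.471,.325,1.75)
FLIP=np.diag([1.,-1,-1])
def ori(yaw,pitch=0): # pitch>0: scoop front down (deg)
    return Ro.from_euler("ZY",[yaw,np.radians(pitch)]).as_matrix()@FLIP
def edge_pose(frame,ex,ey,ez,pitch): # TCP for scoop edge at (ex,ey,ez) in a planar frame, scoop x along frame x
    R=ori(frame[2],pitch); S=R@FLIP; return W(frame,[(ex,ey,ez)])[0]-S@np.array([.155,0,-.055]),R
E
python3 - <<'E'
from h import *
import h
for F in([1.,-1,-1],[-1.,1,-1]):
    h.FLIP=np.diag(F)
    P=[((*SC[:2],.15),ori(SC[2])),((*SC[:2],.055),ori(SC[2])),edge_pose(RIS,-.03,YM,.1,0),edge_pose(RIS,-.03,YM,0,1),edge_pose(RIS,.08,YM,0,1),edge_pose(RIS,-.1,YM,.1,-15),
     edge_pose(TUB,-.06,0,.16,-15),edge_pose(TUB,-.03,0,.09,0),edge_pose(TUB,-.03,0,.075,20),edge_pose(TUB,-.03,0,.075,40)]
    for p in P:
        q=robot.ik(*p); print(p[0].round(3) if hasattr(p[0],'round') else p[0],None if q is None else np.round(q,2))
E
```

```text
(0.4541, -0.1504, 0.15) [ 0.72  0.29 -0.53  2.03  0.19  0.87 -0.08]
(0.4541, -0.1504, 0.055) [ 0.67  0.45 -0.49  2.09  0.33  0.67 -0.21]
[ 0.439 -0.005  0.155] [ 0.5   0.22 -0.61  2.11  0.17  0.86 -1.9 ]
[ 0.44  -0.006  0.058] [ 0.37  0.4  -0.5   2.16  0.3   0.66 -2.02]
[ 0.549 -0.018  0.058] [ 0.27  0.54 -0.37  1.9   0.27  0.76 -1.93]
[0.36  0.003 0.113] [ 0.8   0.02 -0.94  2.48  0.2   0.4  -2.  ]
[0.511 0.105 0.173] [ 0.57  0.43 -0.83  1.9   0.07  0.93 -0.08]
[0.504 0.143 0.145] [ 0.5   0.57 -1.08  1.91  0.59  1.02 -0.66]
[0.499 0.171 0.18 ] [ 0.24  0.61 -1.09  1.83  0.83  1.37 -0.98]
[0.491 0.213 0.217] [-0.07  0.73 -1.04  1.69  0.97  1.78 -1.16]
(0.4541, -0.1504, 0.15) [-0.63  0.44  1.09  2.07 -0.5   0.92 -2.57]
(0.4541, -0.1504, 0.055) [-0.58  0.71  1.08  2.12 -0.87  0.85 -2.26]
[ 0.439 -0.005  0.155] [ 0.79  0.3  -0.96  2.1   0.31  0.89  1.11]
[ 0.44  -0.006  0.058] [ 0.71  0.52 -0.91  2.15  0.6   0.76  0.86]
[ 0.549 -0.018  0.058] [ 0.52  0.62 -0.69  1.9   0.52  0.83  1.01]
[0.36  0.003 0.113] [ 0.92  0.02 -1.06  2.48  0.22  0.41  1.13]
[0.511 0.105 0.173] [-0.94  0.53  1.09  1.94 -0.8   1.16 -2.44]
[0.504 0.143 0.145] [ 0.5   0.57 -1.08  1.91  0.59  1.02  2.48]
[0.499 0.171 0.18 ] [ 0.23  0.6  -1.08  1.83  0.82  1.37  2.17]
[0.491 0.213 0.217] [-0.05  0.75 -1.09  1.69  0.99  1.8   1.96]
```

All poses are reachable with the first flip. Now I'll grasp the scoop, lift it, swing it in front of the riser and look.

Run:
```python
from h import *
R=ori(SC[2])
robot.move_ptp((*SC[:2],.17),R)
robot.move_linear((*SC[:2],.055),.12,threshold=15)
robot.gripper_to(.01); s=robot.get_state(); print(s["time"],s["ee_pos"],s["opening"],s["grasp_force"])
robot.move_linear((*SC[:2],.155),.1)
p,R=edge_pose(RIS,-.03,YM,.1,0)
robot.move_ptp(p,R); s=robot.get_state(); print(s["time"],s["ee_pos"],s["opening"],s["grasp_force"])
p,R=edge_pose(RIS,-.035,YM,.012,0); robot.move_linear(p,.1,frame=R)
s=robot.get_state(); print(s["time"],s["ee_pos"],s["force"])
a=robot.grab_frame("top")[120:300,200:400,::-1];b=robot.grab_frame("scene")[140:290,210:410,::-1]
a=cv2.resize(a,None,fx=3,fy=3,interpolation=cv2.INTER_CUBIC)[:450]; b=cv2.resize(b,(600,450),interpolation=cv2.INTER_CUBIC)
cv2.imwrite("pics/pre.png",cv2.resize(np.vstack([a,b]),(400,600)))
cv2.imwrite("pics/pre_t.png",a);cv2.imwrite("pics/pre_s.png",b)
cv2.imwrite("pics/pre2.png",cv2.resize(np.hstack([a,b]),(800,300)))
```

```text
4.2 [ 0.4540985  -0.15041384  0.05499726] 0.0240185312052083 29.78727400302887
6.9583 [ 0.43862235 -0.00568352  0.15488815] 0.02379866992754486 29.788358509540558
7.9917 [ 0.43404823 -0.00490839  0.06746419] [-0.48908452 -0.09055988 -1.49237762]
```

View pics/pre2.png

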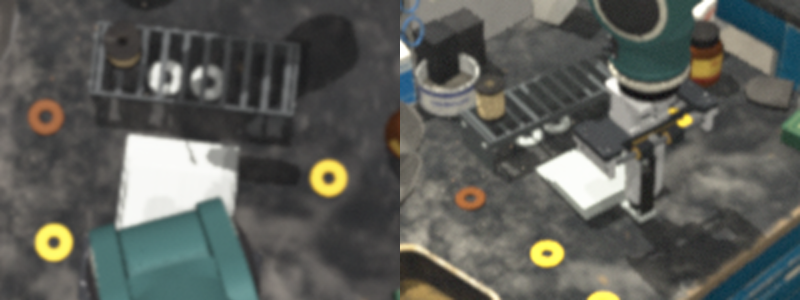

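The scoop is held about level and square to the riser. Its front edge corners are near (264,187) and (320,192) in the top picture, centred on the two washers. Now I'll lower it, push it in, tilt it back and draw out.

Run:
```python
from h import *
def rx():
    e=robot.get_state()["ee_pos"]; c,s=np.cos(RIS[2]),np.sin(RIS[2]); return round(c*(e[0]-RIS[0])+s*(e[1]-RIS[1])+.155,4),round(e[2],4)
p,R=edge_pose(RIS,-.035,YM,-.001,1.5)
print(robot.move_linear(p,.05,frame=R,threshold=8),rx(),robot.get_state()["force"])
z=robot.get_state()["ee_pos"][2]
p,R=edge_pose(RIS,.084,YM,0,1.5); p[2]=z
hit=robot.move_linear(p,.04,threshold=13); s=robot.get_state(); print(hit,rx(),s["force"],s["time"])
a=robot.grab_frame("top")[115:235,220:380,::-1];b=robot.grab_frame("scene")[140:260,220:380,::-1]
cv2.imwrite("pics/push.png",cv2.resize(np.hstack([a,b]),(800,300),interpolation=cv2.INTER_CUBIC))
```

```text
False (np.float64(-0.0333), np.float64(0.0579)) [-0.61336627  0.17381305 -1.05562114]
True (np.float64(0.0831), np.float64(0.0576)) [-1.58849605 -0.50403196  4.6606347 ] 11.1583
```

View pics/push.png

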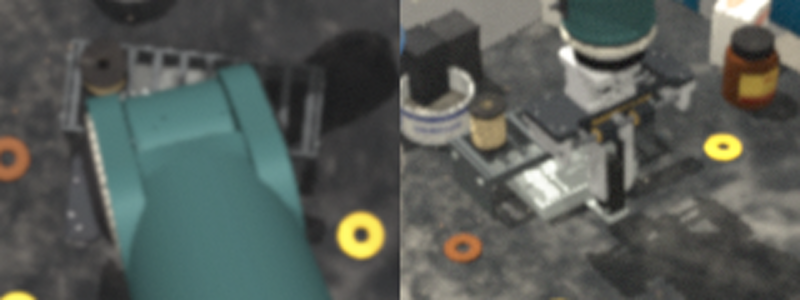

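The push stopped on contact with the edge estimated at riser x = 83 mm, which is the back wall. The scene view shows the pan under the slats with bright metal on it. Now I'll tilt the scoop back and draw it out.

Run:
```python
from h import *
p,R=edge_pose(RIS,.080,YM,.155*np.sin(np.radians(7))+.004,-7)
print(robot.move_linear(p,.03,frame=R,threshold=20))
q=p+(W((0,0,RIS[2]),[(-.175,0,0)])[0]); print(robot.move_linear(q,.08,threshold=20))
p,R=edge_pose(RIS,-.095,YM,.09,-16); robot.move_linear(p,.08,frame=R)
robot.pause(.4); s=robot.get_state(); print(s["time"],s["ee_pos"],s["force"],s["opening"])
a=robot.grab_frame("top")[115:235,220:380,::-1];b=robot.grab_frame("scene")[140:260,220:380,::-1]
cv2.imwrite("pics/out.png",cv2.resize(np.hstack([a,b]),(800,300),interpolation=cv2.INTER_CUBIC))
```

```text
False
False
15.0917 [0.36491029 0.00286638 0.09993396] [-0.65710575  0.19291242 -2.11406747] 0.02386121950823066
```

View pics/out.png

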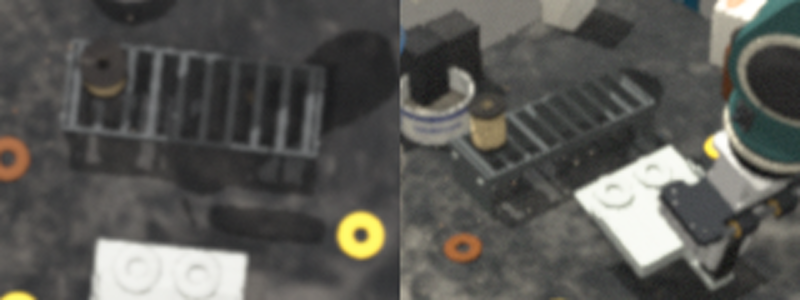

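Both washers lie on the pan, clear of the riser, at about (138,272) and (197,275) in the left half. I'll tilt further so they slide to the pan's back wall, then carry them to the tub.

Run:
```python
from h import *
p,R=edge_pose(RIS,-.04,YM,.20,-24); robot.move_linear(p,.06,frame=R)
robot.pause(.3)
b=robot.grab_frame("scene")[:,:,::-1]
p,R=edge_pose(TUB,-.08,0,.20,-20); print(robot.get_state()["time"],p)
robot.move_linear(p,.04,frame=R)
s=robot.get_state(); print(s["time"],s["ee_pos"],s["qpos"].round(2) if hasattr(s["qpos"],"round") else s["qpos"])
a=robot.grab_frame("scene")[:,:,::-1]; t=robot.grab_frame("top")[:,:,::-1]
cv2.imwrite("pics/carry.png",np.hstack([cv2.resize(a[130:350,150:370],(400,400)),cv2.resize(t[150:320,80:250],(400,400))]))
cv2.imwrite("pics/carry_b.png",b)
```

```text
17.4083 [0.51457465 0.08445139 0.19866997]
20.8 [0.51449543 0.08439656 0.19868849] [ 0.12  0.31 -0.16  1.88 -0.35  1.03  0.33]
```

View pics/carry.png

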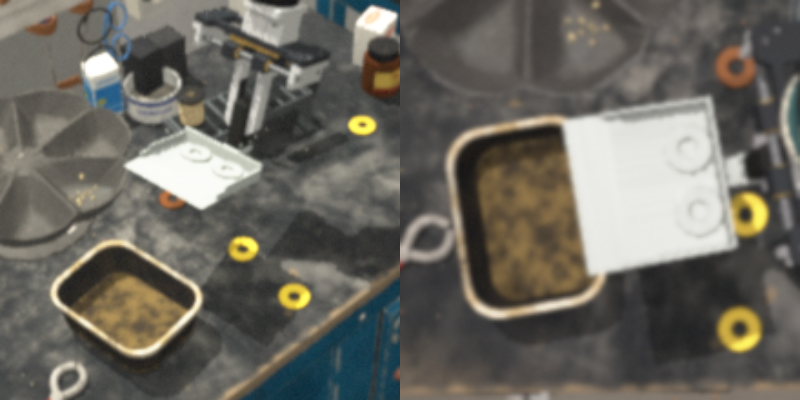

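The washers rest against the pan's back wall and the pan lines up with the tub. I'll check the lateral offset and then tip slowly about the edge.

Run:
```python
from h import *
c=cam(); e=ray((155.6,233.7),.2,c); d=(e-[*TUB[:2],0])[:2]; cs,sn=np.cos(TUB[2]),np.sin(TUB[2]); print("edge in tub",cs*d[0]+sn*d[1],-sn*d[0]+cs*d[1])
seq=[(-.05,.14,-12,.08),(-.045,.082,0,.06),(-.042,.08,12,.04),(-.042,.08,24,.03),(-.042,.08,40,.05)]
for x,z,pi,v in seq:
    p,R=edge_pose(TUB,x,0,z,pi); robot.move_linear(p,v,frame=R,threshold=25)
    print(robot.get_state()["time"],pi,robot.get_state()["force"].round(2))
robot.pause(.6)
t=robot.grab_frame("top")[:,:,::-1]; a=robot.grab_frame("scene")[:,:,::-1]
p,R=edge_pose(TUB,-.075,0,.14,30); robot.move_linear(p,.1,frame=R)
p,R=edge_pose(TUB,-.12,0,.14,0); robot.move_linear(p,.1,frame=R)
t=robot.grab_frame("top")[:,:,::-1];s=robot.get_state();print(s["time"],s["force"],s["ee_pos"])
cv2.imwrite("pics/tip.png",np.hstack([cv2.resize(a[130:350,150:370],(400,400)),cv2.resize(t[150:320,80:250],(400,400))]))
```

```text
edge in tub -0.08229339978437765 0.0036118133995193327
21.6583 -12 [ 0.86  0.19 -1.58]
22.275 0 [-0.27  0.19 -1.69]
23.275 12 [ 0.02 -0.19 -2.09]
24.575 24 [ 0.7   1.01 -1.7 ]
25.6417 40 [-0.16 -0.92 -1.03]
28.5667 [ 0.12901422  0.11859454 -1.23417476] [0.5200257  0.05523754 0.19515637]
```

View pics/tip.png

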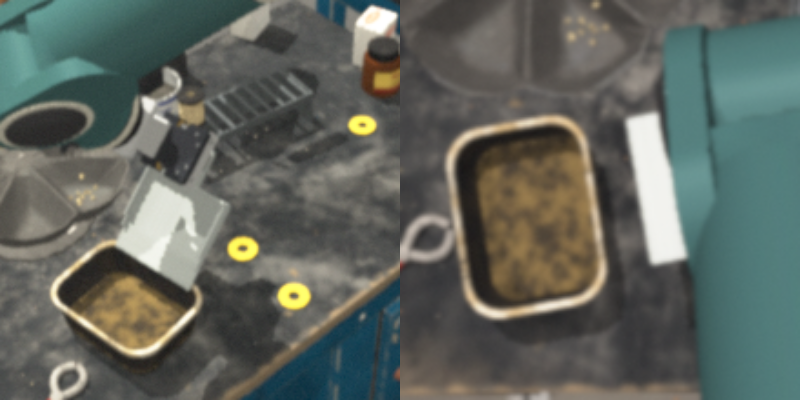

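The tub floor shows no obvious washer, and the strip by its near wall is hidden from the top camera. The pan looks empty and the force has dropped back to the empty value. I've used my 10 views, so I'll go back to the carry pose and compare frames numerically.

Run:
```python
from h import *
p,R=edge_pose(TUB,-.08,0,.20,-20); robot.move_linear(p,.08,frame=R); robot.pause(.3)
s=robot.get_state(); print(s["time"],s["force"])
a=robot.grab_frame("scene")[:,:,::-1]; t=robot.grab_frame("top")[:,:,::-1]
cv2.imwrite("pics/s2.png",a);cv2.imwrite("pics/t2.png",t)
new=np.hstack([cv2.resize(a[130:350,150:370],(400,400)),cv2.resize(t[150:320,80:250],(400,400))]); old=cv2.imread("pics/carry.png")
def blobs(o,n,th=25,mn=15):
    d=cv2.GaussianBlur(cv2.absdiff(o,n),(3,3),0).max(2); k,l,st,ce=cv2.connectedComponentsWithStats((d>th).astype(np.uint8))
    for i in range(1,k):
        if st[i,4]>=mn: m=l==i; print(st[i].tolist(),ce[i].round(),"old",o[m].mean(0).round(),"new",n[m].mean(0).round())
print("vs carry (left scene, right top x-400)"); blobs(old,new)
```

```text
29.4 [-0.01678306  0.46090777 -2.20211778]
vs carry (left scene, right top x-400)
[786, 101, 4, 8, 26] [788. 105.] old [153. 165. 159.] new [133. 142. 127.]
[779, 103, 5, 24, 94] [781. 115.] old [128. 137. 142.] new [152. 166. 173.]
[786, 124, 4, 8, 27] [788. 128.] old [156. 169. 167.] new [133. 142. 132.]
[188, 126, 11, 6, 23] [194. 129.] old [161. 172. 170.] new [132. 141. 139.]
[797, 130, 3, 10, 25] [798. 134.] old [89. 92. 72.] new [109. 116. 108.]
[678, 136, 14, 12, 71] [684. 140.] old [193. 200. 199.] new [227. 232. 231.]
[787, 136, 10, 15, 67] [792. 142.] old [151. 163. 160.] new [124. 132. 124.]
[227, 144, 8, 5, 20] [231. 146.] old [148. 158. 156.] new [120. 127. 125.]
[199, 146, 10, 6, 30] [204. 148.] old [230. 238. 236.] new [197. 210. 206.]
[190, 149, 7, 4, 23] [193. 150.] old [207. 219. 216.] new [247. 251. 250.]
[191, 156, 21, 7, 84] [202. 160.] old [207. 219. 216.] new [247. 251. 250.]
[688, 156, 25, 19, 151] [702. 166.] old [188. 195. 194.] new [224. 229. 229.]
[795, 156, 5, 41, 151] [798. 176.] old [142. 146. 149.] new [106. 109. 100.]
[233, 163, 8, 5, 20] [237. 165.] old [230. 239. 236.] new [198. 211. 208.]
[221, 165, 10, 5, 32] [225. 167.] old [211. 222. 218.] new [248. 252. 251.]
[219, 174, 25, 7, 84] [233. 177.] old [208. 220. 216.] new [244. 248. 247.]
[688, 200, 17, 15, 76] [694. 205.] old [201. 208. 207.] new [230. 235. 235.]
[696, 218, 29, 20, 111] [713. 228.] old [194. 201. 200.] new [225. 230. 230.]
```

Run:
```python
from h import *
F=[]
for _ in range(25): robot.pause(.02); s=robot.get_state(); F.append(np.r_[s["force"],s["moment"]])
print("mean F",np.mean(F,0).round(2),"sd",np.std(F,0).round(2),s["time"])
ch=" .:-=+*#%@"
def show(g,lo,hi):
    for r in g: print("".join(ch[int(np.clip((v-lo)/(hi-lo)*9.99,0,9))] for v in r))
t=cv2.imread("pics/t2.png",0); old=cv2.resize(cv2.imread("pics/carry.png",0)[:,400:],(170,170),interpolation=cv2.INTER_AREA)
A=old[40:108:2,108:146]; B=t[150:320,80:250][40:108:2,108:146]
show(np.hstack([A,B]),150,240)
t0=cv2.imread("pics/top0.png"); d=cv2.absdiff(t0,cv2.imread("pics/t2.png"))[195:290,92:150].max(2)
k,l,st,ce=cv2.connectedComponentsWithStats((d>30).astype(np.uint8)); print("tub diff",[(x.tolist()) for x in st[1:] if x[4]>5])
```

```text
mean F [ 0.07 -0.11 -1.64 -0.53 -0.19  0.  ] sd [0.38 0.52 0.39 0.03 0.03 0.03] 29.9167
@@@@@@@@@@@@@@@@@@@@@@@@@@@@@@@@@@@@@@@@@@@@@@@@@@@@@@@@@@@@@@@@@@@@@@@@@@@@
@@@@@@@@@@@ ......::::--@@@@@@@@@@@@@@@@@@@@@@@@@ .....::---=-@@@@@@@@@@@@@@
   .::-----::.. .   @ :- @@@@@@@@@@@@@....:-=----::.     @@ ==@@@@@@@@@@@@@@
     @@@@@@        ...:-:@@@@@@@@@@@@@     @@@@@@@ @@      .-- @@@@@@@@@@@@@
@    ...:-=====+++***+-=-@@@@@@@@@@@@@@@@    .:-=====+++***-:--@@@@@@@@@@@@@
=+++**###%%%%%%%%%%%%*=-: @@@@@@@@@@@@===+***##%%%%%%%%%%%%+-==@@@@@@@@@@@@@
%%%%%%%%%%%%%%%%##%%%#=--:@@@@@@@@@@@@%%%%%%%%%%%%%%%%%%%%%*=-=:@@@@@@@@@@@@
%%%%%%%%%%%%%%%%%%###*=-== @@@@@@@@@@@%%%%%%%%%%%%%%%%%%%%%#=-==@@@@@@@@@@@@
%%%%%%%%%%%%%%%%%%%%%#=:-=:@@@@@@@@@@@%%%%%%%%%%%%%%%%%%%%%%*=== @@@@@@@@@@@
%%%%%%%%%%%#*++*##%%%%*=-=-@@@@@@@@@@@%%%%%%%%%%%%%%%%%@@@@%#=-=:@@@@@@@@@@@
%%%%%%%%%#*++**####%%%%*==-@@@@@@@@@@@%%%%%%%%%%%%%%@%@@@@@@%+-=-@@@@@@@@@@@
%%%%%%%%%#*#%%%%%%%%%%%*=--:@@@@@@@@@@%%%%%%%%%%%@@@@@@@@@@%%*=-= @@@@@@@@@@
%%%%%%%%%#*#%%%@%%%%%%%*=:=-@@@@@@@@@@%%%%%%%%%%%%%%@@@@@@@@%#=-=-@@@@@@@@@@
%%%%%%%%%%%
[... 1001 characters left out ...]
%%%%##%%%%%%%%%%#+::=+- @@@@@@@@@@@@@@@@@@@@@@@@@@@@@@%#=:=+- @@@
@@@@@@@@%%%%%%%%%%%%%%%%%%%*-::=++-.@@@@@@@@@@@@@@@@@@@@@@@@@@@@@@%*-=+=: @@
@@@@@@@@@%%%%%%%%%@%%%%%##**#*=-++=::.@@@@@@@@@@@@@@@@@@@@@@@@@@@@%#=-++-::.
@@@@@@@@@@@%%####%%%%##***#%%%*===:...@@@@@@@@@@@@@@@@@@@@@@@@@@@@@%+-=+: ..
@@@@@@@@@@@@@%%%##****#%%@@@@%#=-- @@@@@@@@@@@@@@@@@@@@@@@@@@@@@@@@%*-=- @@@
@@@@@@@@@@@@@@@@@@%%%@@@@@@@%%#=-=:@@@@@@@@@@@@@@@@@@@@@@@@@@@@@@@%%*-:=:@@@
@@@@@@@@@@@@@@@@%%%%%%%%%##%##*=-- @@@@@@@@@@@@@@@@@@@%%%%%%%%%#%%##+=-- @@@
@@@@%%%%%%%%%%###%##***+=--: @@@@@@@@@@@@@%%%%%%%%%####%#####*+=-: @@@@@@@@@
tub diff [[56, 6, 2, 13, 19]]<stdin>:7: RuntimeWarning: overflow encountered in scalar subtract
```

The pan is now clearly empty, so the washers slid off, most likely into the strip by the tub's near wall that the top camera can't see. I'll set the scoop down at its old place, release it, clear the arm and check the tub from all cameras by image differencing.

Run:
```python
from h import *
R=ori(SC[2],0); x,y=SC[:2]
robot.move_linear((x,y,.17),.12,frame=R)
robot.move_linear((x,y,.062),.08)
print(robot.move_linear((x,y,.0545),.02,threshold=6),robot.get_state()["ee_pos"])
robot.gripper_to(.09); robot.pause(.2)
robot.move_linear((x,y,.2),.12)
robot.goto_joints([1.24,.417,-.01,1.614,.005,1.111,-.053])
s=robot.get_state(); print(s["time"],s["opening"],s["ee_pos"])
for n in("scene","top"):
    f0=cv2.imread(f"pics/{n}0.png"); f=robot.grab_frame(n)[:,:,::-1]; cv2.imwrite(f"pics/{n}3.png",f)
    d=cv2.absdiff(f0,f).max(2); k,l,st,ce=cv2.connectedComponentsWithStats((d>22).astype(np.uint8))
    print(n)
    for i in range(1,k):
        if st[i,4]>5: m=l==i; print(st[i].tolist(),f0[m].mean(0).round().tolist(),f[m].mean(0).round().tolist())
```

```text
True [ 0.45442138 -0.15059027  0.05500751]
38.5667 0.08984073476492764 [ 0.17931071 -0.59824561  0.22450374]
scene
[267, 197, 29, 17, 174] [125.0, 133.0, 131.0] [55.0, 57.0, 56.0]
[333, 206, 10, 8, 27] [145.0, 155.0, 151.0] [131.0, 138.0, 136.0]
[325, 211, 7, 4, 14] [127.0, 136.0, 133.0] [96.0, 102.0, 101.0]
[312, 215, 14, 7, 31] [125.0, 133.0, 131.0] [103.0, 109.0, 107.0]
[334, 214, 5, 3, 11] [197.0, 209.0, 206.0] [166.0, 178.0, 174.0]
[323, 219, 3, 3, 7] [192.0, 204.0, 201.0] [164.0, 174.0, 172.0]
[350, 219, 4, 3, 7] [196.0, 206.0, 204.0] [168.0, 179.0, 178.0]
[302, 223, 11, 7, 21] [172.0, 182.0, 180.0] [143.0, 152.0, 150.0]
[316, 223, 3, 2, 6] [212.0, 223.0, 220.0] [180.0, 193.0, 190.0]
[329, 237, 36, 22, 93] [137.0, 146.0, 144.0] [175.0, 185.0, 183.0]
[345, 246, 8, 5, 8] [81.0, 87.0, 86.0] [104.0, 111.0, 110.0]
top
[273, 149, 19, 19, 254] [155.0, 159.0, 158.0] [64.0, 64.0, 63.0]
[294, 152, 18, 19, 230] [115.0, 118.0, 118.0] [48.0, 48.0, 48.0]
[284, 208, 53, 14, 233] [176.0, 181.0, 180.0] [137.0, 141.0, 141.0]
[332, 239, 9, 3, 21] [187.0, 193.0, 193.0] [152.0, 157.0, 158.0]
[331, 250, 9, 4, 20] [135.0, 140.0, 141.0] [173.0, 178.0, 178.0]
[274, 263, 55, 12, 158] [114.0, 117.0, 117.0] [168.0, 172.0, 172.0]
```

Nothing new lies on the bench, and the tub, spool and jar have not moved. The only place the washers can be hidden is beside the tub's right (-y) inner wall. I'll look into the tub with the wrist camera, still numerically.

Run:
```python
from h import *
t0=cv2.imread("pics/top0.png");t3=cv2.imread("pics/top3.png");d=cv2.absdiff(t0,t3)[195:290,95:172].max(2);print("tub max diff top",d.max(),(d>14).sum())
i=np.argwhere(d>12);print((i+[195,95])[:,::-1].tolist()[:30])
t0=cv2.imread("pics/scene0.png");t3=cv2.imread("pics/scene3.png");d=cv2.absdiff(t0,t3)[255:335,170:270].max(2);print("tub max diff scene",d.max());i=np.argwhere(d>12);print((i+[255,170])[:,::-1].tolist()[:40])
for yaw,al in((0.2,25),(1.75,-25)):   # tool leaned so that it looks toward -y from the left
    R=Ro.from_rotvec([0,0,0]).as_matrix(); R=Ro.from_euler("x",-25,degrees=True).as_matrix()@ori(yaw,0)
    p=np.array([.46,.38,.36]); q=robot.ik(p,R); print(yaw,q is not None)
    if q is None: continue
    robot.move_ptp(p,R); c=cam("wrist"); f=robot.grab_frame("wrist")[:,:,::-1]; cv2.imwrite(f"pics/w{yaw}.png",f)
    Rc=cv2.Rodrigues(c[1])[0]; print("cam pos",(-Rc.T@c[2]).round(3),"axis",Rc[2].round(2),"tub floor px",proj(W(TUB,[(-.05,-.075,.008),(-.05,.075,.008),(.05,.075,.008),(.05,-.075,.008)]),c).round().tolist())
print(robot.get_state()["time"])
```

```text
tub max diff top 22 4
[[166, 259], [107, 267], [108, 267], [109, 267], [107, 268], [108, 268]]
tub max diff scene 14
[[257, 290], [214, 318], [215, 319], [215, 320]]
0.2 True
cam pos [0.525 0.459 0.5  ] axis [-0.22 -0.45 -0.86] tub floor px [[252.0, 120.0], [251.0, 208.0], [194.0, 213.0], [189.0, 118.0]]
1.75 True
cam pos [0.449 0.506 0.479] axis [ 0.04 -0.62 -0.79] tub floor px [[342.0, 154.0], [254.0, 152.0], [249.0, 92.0], [349.0, 93.0]]
43.7083
```

Run:
```python
from h import *
c=cam("wrist"); f=cv2.imread("pics/w1.75.png")
rect=[(-.085,-.09,.008),(-.085,.09,.008),(.06,.09,.008),(.06,-.09,.008)]
px=proj(W(TUB,rect),c).astype(np.float32)
H=cv2.getPerspectiveTransform(px,np.float32([[0,0],[90,0],[90,48],[0,48]]))
w=cv2.warpPerspective(f,H,(90,48),flags=cv2.INTER_LINEAR)
g=cv2.cvtColor(w,6).astype(float); ch=" .:-=+*#%@"
print(g.min(),g.max())
for r in g: print("".join(ch[int(min(v/220*10,9))] for v in r))
print("rim px",proj(W(TUB,[(-.0575,-.08,.066),(-.0575,.08,.066),(.0575,.08,.066),(.0575,-.08,.066)]),c).round().tolist())
```

```text
63.0 255.0
@@@#=------------------------------------------------------------------============+#@@@@@
@%+=-:---::-------------------------------------------------------------=============*%@@@
#+----:::::--------------------------------------------------------------==============*@@
=----:::::----------------------------------------------------------------==============*@
-----::::-----------------------------------------------=----------------================*
----:::::::--------------------------------------------------------------=-===============
-----::::::--------------------------------------------------------------=================
------::-:-----------------------------------------------------------=====================
---------------------------------------=========----------================================
--------------======+*********++++++*****##########*******##########*****++===============
-----------===+++++######****+**######%%%%%%%%%%########**#%%%%##%%##%%%%%%#*+============
--------=++++++++**%%%%%%#####%%%%%%%%%%%%%%%%%%#***##%#####%##*#####%%%%%%%#*+=========
[... 2649 characters left out ...]
====++++#%%%%%#########%%#****++++*#%%%##*###*##****#########***+**+++++**+===+@@@@
@@@@@*++=======+#########*#***###**+++++***#####******+++++++**###***#*******++**==+%@@@@@
%@@@@@@@@*+====*###***#####*****##*********####********++++++**####*#####*++*****#@@@@@@%=
*#%@@@@@@@@@@@@@@@@@@@@@@@@@@%%@@@@@@@%%@@@%@%%%%####%%%########%%%%%%%%%##%%@@@@@@@@@%===
*#####@@@@@@@@@@@@@@@@@@@@@@@@@@@@@@@@@@@@@@@@@@@@@@@@@@@@@@@@@@@@@@@@@@@@@@@@@@@@@#*=====
**#########***********************###########*****#################%%%%%%%@@%#**+=========
***#########**++=-------==-=---------=-----------------------------------===-=============
rim px [[348.0, 176.0], [246.0, 173.0], [238.0, 99.0], [358.0, 100.0]]
```

Run:
```python
from h import *
for n in("scene","top"):
    f0=cv2.imread(f"pics/{n}0.png").astype(np.float32); f=cv2.imread(f"pics/{n}3.png").astype(np.float32)
    d=np.abs(cv2.GaussianBlur(f-f0,(0,0),1.5)).max(2); print(n,"noise",np.median(d))
    k,l,st,ce=cv2.connectedComponentsWithStats((d>4.5).astype(np.uint8))
    for i in range(1,k):
        if st[i,4]>4: m=l==i; print(st[i].tolist(),d[m].max().round(1),(f-f0)[m].mean(0).round(1).tolist())
t=cv2.imread("pics/tip.png"); 
# tub, top view just after tipping vs before
a=cv2.resize(cv2.imread("pics/top0.png")[150:320,80:250],(400,400)).astype(np.float32)
d=np.abs(cv2.GaussianBlur(t[:,400:].astype(np.float32)-a,(0,0),3)).max(2)[100:330,40:215]
print("after tip",d.max(),np.argwhere(d>6)[::40].tolist())
for n in("scene","top"):
    c=cam(n);Rc=cv2.Rodrigues(c[1])[0];print(n,(-Rc.T@c[2]).round(2))
```

```text
scene noise 0.49052086
[553, 0, 3, 2, 5] 6.5 [-11.600000381469727, -13.800000190734863, -13.800000190734863]
[546, 32, 3, 5, 14] 7.3 [-6.900000095367432, -8.199999809265137, -11.100000381469727]
[541, 44, 5, 8, 29] 8.9 [-3.4000000953674316, -6.699999809265137, -10.100000381469727]
[519, 107, 7, 16, 52] 13.0 [-1.0, -4.0, -9.100000381469727]
[514, 128, 3, 5, 14] 7.9 [10.399999618530273, 10.399999618530273, 8.600000381469727]
[525, 133, 8, 5, 21] 6.3 [-8.300000190734863, -8.899999618530273, -8.600000381469727]
[537, 137, 6, 3, 15] 7.6 [-7.300000190734863, -8.699999809265137, -10.399999618530273]
[519, 140, 3, 3, 7] 5.7 [9.300000190734863, 10.100000381469727, 9.899999618530273]
[265, 196, 33, 20, 350] 115.5 [-37.0, -40.5, -39.5]
[301, 204, 53, 26, 462] 35.0 [-11.899999618530273, -12.399999618530273, -12.100000381469727]
[354, 206, 3, 9, 25] 6.8 [8.399999618530273, 9.100000381469727, 9.199999809265137]
[367, 207, 2, 4, 6] 5.1 [-10.5, -9.300000190734863, -10.199999809265137]
[481, 211, 3, 4, 7] 6.3 [10.600000381469727, 12.100000381469727, 13.899999618530273]
[363, 214, 6, 6, 26] 12.0 [-11.
[... 1284 characters left out ...]
46325684, 2.0999999046325684]
[272, 253, 58, 23, 460] 48.0 [22.600000381469727, 23.0, 22.799999237060547]
[350, 255, 4, 2, 6] 5.2 [9.300000190734863, 10.199999809265137, 9.300000190734863]
[165, 256, 3, 4, 9] 5.9 [-6.400000095367432, -7.800000190734863, -8.800000190734863]
[339, 257, 14, 13, 68] 9.9 [-8.300000190734863, -8.699999809265137, -9.100000381469727]
[327, 259, 4, 3, 9] 6.5 [-11.300000190734863, -11.399999618530273, -11.600000381469727]
[106, 266, 5, 4, 15] 8.5 [-7.900000095367432, -9.699999809265137, -10.699999809265137]
[327, 266, 3, 3, 8] 7.4 [-14.5, -14.199999809265137, -14.199999809265137]
after tip 7.8285766 [[123, 14], [176, 27]]
scene [-0.26  0.75  1.05]
top [0.45 0.01 1.15]
```

Nothing visible has changed outside the scoop and riser, apart from a sub-pixel nudge of the tub's rim. One explanation is that the washers lie below the tub's drawn floor. I'll measure the visible floor's height by stereo (top against wrist), using the rim as the reference, and check the pan with fine contrast.

Run:
```python
from h import *
ct,cw=cam("top"),cam("wrist"); T=cv2.imread("pics/top3.png",0).astype(np.float32); Wr=cv2.imread("pics/w1.75.png",0).astype(np.float32)
def warp(I,c,z,xs,ys):
    X,Y=np.meshgrid(xs,ys); P=proj(W(TUB,np.c_[X.ravel(),Y.ravel(),np.full(X.size,z)]),c).astype(np.float32).reshape(*X.shape,2)
    return cv2.remap(cv2.GaussianBlur(I,(0,0),.7),P[...,0],P[...,1],cv2.INTER_LINEAR)
def scan(xs,ys,n=6):
    out=[]
    for z in np.arange(-.01,.085,.004):
        a=warp(T,ct,z,xs,ys); b=warp(Wr,cw,z,xs,ys)
        m=cv2.matchTemplate(a,b[:,n:-n] if False else b[n:-n,:],cv2.TM_CCOEFF_NORMED)  # shifts along tub y only
        out.append((round(float(z),3),round(float(m.max()),2),int(m.argmax())-n))
    return out
print("floor",scan(np.arange(-.03,.03,.001),np.arange(-.06,.06,.001)))
print("rim-",scan(np.arange(-.08,-.05,.001),np.arange(-.05,.05,.001)))
print("rim+",scan(np.arange(.05,.08,.001),np.arange(-.05,.05,.001)))
t=cv2.imread("pics/top3.png",0); 
for r in t[206:276:2,274:340]: print("".join(" .:-=+*#%@"[int(np.clip((int(v)-195)/6,0,9))] for v in r))
```

```text
floor [(-0.01, 0.07, -2), (-0.006, 0.19, 3), (-0.002, 0.36, 4), (0.002, 0.56, 3), (0.006, 0.77, 3), (0.01, 0.93, 3), (0.014, 0.97, 3), (0.018, 0.85, 3), (0.022, 0.64, 3), (0.026, 0.41, 2), (0.03, 0.23, 0), (0.034, 0.14, -6), (0.038, 0.1, -6), (0.042, 0.06, -6), (0.046, 0.05, -6), (0.05, 0.07, -6), (0.054, 0.11, -6), (0.058, 0.16, -6), (0.062, 0.19, -5), (0.066, 0.18, -3), (0.07, 0.14, -2), (0.074, 0.13, -2), (0.078, 0.14, -6), (0.082, 0.18, -6)]
rim- [(-0.01, -0.5, -6), (-0.006, -0.4, -6), (-0.002, -0.18, -6), (0.002, 0.11, -6), (0.006, 0.41, -6), (0.01, 0.67, -6), (0.014, 0.84, -6), (0.018, 0.85, 6), (0.022, 0.7, 6), (0.026, 0.35, 6), (0.03, -0.01, 6), (0.034, -0.1, 6), (0.038, -0.2, 6), (0.042, -0.37, 6), (0.046, -0.58, 6), (0.05, -0.79, 6), (0.054, -0.84, -6), (0.058, -0.56, -6), (0.062, 0.01, -6), (0.066, 0.41, 6), (0.07, 0.38, 6), (0.074, 0.16, 6), (0.078, 0.02, 1), (0.082, -0.06, 2)]
rim+ [(-0.01, -0.71, 0), (-0.006, -0.43, 2), (-0.002, -0.07, 2), (0.002, 0.21, 2), (0.006, 0.44, -6), (0.01, 0.63, -6), (0.014, 0.75, 3), (0.018, 0.68, 6), (0.022, 0.44, 6), (0.026, 0.14, 6), (0.03
[... 1815 characters left out ...]
%%%%%%%%%%%%%%%%%%%%%%%%%%%%%#*-           
   :#%%%%%%%%%%%%%%%%%%%%%%%%%%%%%%%%%%%%%%%%%%%%%%%#+            
   +#%%%%%%%%%%%%%%%%%%%%%%%%%%%%%%%%%%%%%%%%%%%%%%%#+:           
   *#%%%%%%%%%%%%%%%%%%%%%%%%%%%%%%%%%%%%%%%%%%%%%%%#=:           
  :##%%%%%%%%%%%%%%%%%%%%%%%%%%%%%%%%%%%%%%%%%%%%%%#*.            
  +##%%%%%%%%#%%%%%%%%%%%%%%%%%%%%%%%%%%%%%%%%%%%%%#+:            
  =*############%%%%%%%%%%%%%%%%%%%%%%%%%%%%%%%%%%%#+=            
         .:----=+****++**##*########%%%%%%%%%%%%%%%*-             
                      :-----=+++*+++**#######%%%%%#+.             
                                  .---::-=++++++**+=:             
                                                :-: .
```

The visible tub floor measures about 13 mm high, against the 8 mm given for the real one. Washers 5 mm thick lying flat on the real floor would be hidden just beneath it. The pan is empty, nothing lies on the bench, and only the tub shows a tiny nudge, so I take it they are in the tub. The scoop is level and released, so I'll hand in.

```bash
python3 -c "
from rig import robot
s=robot.get_state();print(s['time'],s['force'],s['opening']);print(robot.sign_off())"
```

```text
43.7083 [-0.61122965  0.19279804 -0.18937133] 0.08978569509080984
the job is handed in; nothing more can be done
None
```

I handed the job in at 43.7 s, but I never saw the washers in the tub: both were scooped out and tipped over it, and I infer they are there because the pan is empty, nothing new shows on the bench, and the tub's drawn floor (about 13 mm) would hide them; the scoop is back on the bench, level and released, and the tub, spool and jar stayed put.

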